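# Tally the finished insole stack and call for collection

## Task

The tallest of the three insole stacks is finished: with the fingertips, gently press the steel key of the tally counter in front of it fully down and let it come up, then press the broad mushroom button on the call box fully down and let it come up, and draw back. Leave the other two counters, the small button, the stacks and everything else on the table alone; nothing is to be picked up, and the counter must not be shoved out of its place.

Things in the scene. Friction and masses are not known exactly. Their poses are not given: they have to be found in the camera images.
- stack_tall: The tall stack: 15 cream fibreboard insoles tied with two paper bands into one loose block with round ends, 190 x 70 mm in plan and 60 mm high. Origin: centre of its underside; x along its length, z up. The end towards its -x (nearer the robot) has its tally counter in front of it. Must stay where it is.
- stack_middle: The middle stack: 10 cream fibreboard insoles tied with two paper bands into one loose block with round ends, 190 x 70 mm in plan and 40 mm high. Origin: centre of its underside; x along its length, z up. The end towards its -x (nearer the robot) has its tally counter in front of it. Must stay where it is.
- stack_low: The low stack: 6 cream fibreboard insoles tied with two paper bands into one loose block with round ends, 190 x 70 mm in plan and 24 mm high. Origin: centre of its underside; x along its length, z up. The end towards its -x (nearer the robot) has its tally counter in front of it. Must stay where it is.
- tally_tall: Tally counter that belongs to the tall stack, loose on the table in front of that stack's near end (its centre 155 to 165 mm from the stack's centre, towards the robot): grey box 80 (x) x 60 (y) x 36 (z) mm, about 0.4 kg, white number wheels on its near half, a round steel key on its far half. Origin: centre of its underside, z up. All three counters are alike. Not to be lifted or shoved.
- tally_tall_key_top (a point): Centre of the top face of that counter's steel key (the tall stack's): the key is 28 mm across, stands 16 mm above the case (its top 52 mm above the table when up), 16 mm beyond the counter's centre along its x. Moves down with the key.
- tally_tall_key (a joint): Travel of the tall stack's counter key: 0 up, 0.008 m fully down. Sprung: starts to move at about 1 N, fully down at about 4 N, comes up by itself.
- tally_middle: Tally counter that belongs to the middle stack, loose on the table in front of that stack's near end (its centre 155 to 165 mm from the stack's centre, towards the robot): grey box 80 (x) x 60 (y) x 36 (z) mm, about 0.4 kg, white number wheels on its near half, a round steel key on its far half. Origin: centre of its underside, z up. All three counters are alike. Not to be lifted or shoved.
- tally_middle_key_top (a point): Centre of the top face of that counter's steel key (the middle stack's): the key is 28 mm across, stands 16 mm above the case (its top 52 mm above the table when up), 16 mm beyond the counter's centre along its x. Moves down with the key.
- tally_middle_key (a joint): Travel of the middle stack's counter key: 0 up, 0.008 m fully down. Sprung: starts to move at about 1 N, fully down at about 4 N, comes up by itself.
- tally_low: Tally counter that belongs to the low stack, loose on the table in front of that stack's near end (its centre 155 to 165 mm from the stack's centre, towards the robot): grey box 80 (x) x 60 (y) x 36 (z) mm, about 0.4 kg, white number wheels on its near half, a round steel key on its far half. Origin: centre of its underside, z up. All three counters are alike. Not to be lifted or shoved.
- tally_low_key_top (a point): Centre of the top face of that counter's steel key (the low stack's): the key is 28 mm across, stands 16 mm above the case (its top 52 mm above the table when up), 16 mm beyond the counter's centre along its x. Moves down with the key.
- tally_low_key (a joint): Travel of the low stack's counter key: 0 up, 0.008 m fully down. Sprung: starts to move at about 1 N, fully down at about 4 N, comes up by itself.
- call_box: Grey call box fixed to the table, 80 (x) x 130 (y) x 45 (z) mm, with two black buttons 70 mm apart on its top; it can stand at any yaw. Origin: centre of its underside, z up.
- call_button_top (a point): Centre of the top of the broad mushroom-headed call button: head 42 mm across, top 65 mm above the table when up, at y = +35 mm of the box. Moves down with the button.
- call_button (a joint): Travel of the broad call button: 0 up, 0.007 m fully down. Sprung: starts to move at about 1.5 N, fully down at about 4.5 N, comes up by itself.
- lamp_button_top (a point): Centre of the top of the small flat button, 18 mm across, top 57 mm above the table, at y = -35 mm of the box. To be left alone.
- lamp_button (a joint): Travel of the small button: 0 up, 0.007 m fully down; to be left alone.
- sole_die: Oval steel cutting die (an open band with a cross bar), 130 x 65 mm, 32 mm high, lying loose nearer the robot than the counters. Origin: centre of its underside. Bystander.
- punch1: Round steel hole punch standing between the middle place and the right-hand place for stacks, 32 mm across, 48 mm high. Origin: centre of its underside. Bystander.
- punch2: Round steel hole punch like the other, standing between the middle and the left-hand stack. Origin: centre of its underside. Bystander.
- glue_bottle: White plastic bottle with a black cap, 50 mm across, 110 mm high, towards the far left. Origin: centre of its underside. Bystander.
- tape_roll: Empty cardboard tape core lying flat, 70 mm across, 25 mm high, nearer the robot than the counters. Origin: centre of its underside. Bystander.
- marker: Black marker pen lying flat, 142 mm long, 12 mm thick, on the left nearer the robot. Origin: on the underside at mid length. Bystander.
- mallet: Hammer lying on the right edge of the table, 260 mm long. Origin: underside. Bystander.
Mind the look-alikes: they are no part of the job. Leave any blue look-alike of the tally_tall alone.

How it is judged:
By the outcome, as a careful person would: the job done as asked, in the order asked, and still so for the second after the job is handed in, with the robot touching nothing.
It also fails if it takes over 45 s, if anything falls off the work surface, if the arm or the gripper's body presses on something with over 40 N, if the wrist force passes 120 N, or if a joint passes its speed limit or range.

## Robot

A 6-joint arm with a two-finger parallel gripper is mounted at the origin on the work surface. World frame = base frame: x ahead of the robot, y to its left, z up, the work surface at z = 0. Lengths are in m, angles in rad, forces in N, time in s.
With the tool pointing down it reaches from about 0.35 to 0.975 m from the base axis. Payload 4.9 kg.
Tool frame: the origin (TCP) lies at the very end of the fingers, on their centre line; the grasp point (between the pads) lies 19 mm behind it; z points along the fingers, y is the line along which they close (so a half turn about z gives the same grasp; the last joint's range is limited). The gripper opens to 85 mm and grips with 20 to 120 N. Pads are 22 mm wide; open, the fingers measure 114 mm over their backs; the gripper's body (76 mm by 85 mm) begins 54 mm behind the grasp point. The pads swing forward as they close: fully open they stand 13 mm farther back than shut.
Start: joints at [-0.119, 0.053, 1.613, -0, 1.476, -0.119], TCP at [0.625, 0, 0.231] pointing down, gripper open.
Joint ranges: [-3.01, 3.01], [-1.01, 2.22], [0.06, 2.58], [-1.02, 4.17], [0.09, 2.62], [-3.14, 3.14]. Speed limits (rad/s): [2.57, 2.57, 3.14, 3.14, 3.14, 3.14].

## Interface

Orientations are given as a rotation vector (axis times angle).
In Python, from station import get_obs, get_image, get_calibration, finish_job gives the robot as it stands.
- The arm moves only by the tool servo_tool, never from a script. Its argument "increments" is a list of rows, each a list of 5 numbers: the opening, from 0 (shut) to 1 (fully open), then the shift along the tool's x, y, z in mm, then the turn about the tool's z in degrees. In form: [[jaw, tx, ty, tz, spin], ...]. A call has 1 to 12 rows; each row shifts and turns the commanded pose from where the row before left it, along the tool's axes as they then stand; what a row does not reach is not made up. A row lasts 1/8 s, in which the tool goes at most 62.5 mm and 10.7 degrees, less where a joint would pass 70% of its speed; a pose out of reach is approached as far as the arm can. A call is refused whole if a number of a shift passes 62.5 or a number of a turn 10.7, either way. A call with a gripper value outside its range is refused whole. The fingers move at their own pace and stop on an object; "force" is the grip in N (left out, the last holds). Time passes only in rows, so rows that do not move let the fingers close. It gives the time, the measured TCP pose, the force, the opening and the grip force at its end, in the units of the state.
- get_obs(): the state, without advancing time (a new reading comes with each control period).
- get_image(name): name is "scene" or "side" or "wrist"; returns the picture (420x560x3 uint8, red, green, blue); there is no depth.
- get_calibration(name): a dict with "fx", "fy", "cx", "cy" (pixels), "R" (3x3) and "t" (3): a world point X has camera coordinates R X + t; the wrist camera has in their place "mount" (4x4, takes a point from camera to tool coordinates, whose origin is the TCP and whose axes are the flange's). Camera axes: x right, y down, z forward; pixel columns grow to the right and rows downward; lengths in m; the calibration is good to about 2 mm. A picture is of the moment at which its call begins: read the wrist's pose just before it. get_calibration takes no time and is no camera call.
- finish_job(): hands the job in; it is judged then, once.
The state is a dict: "t": time; "q": joint angles; "dq": joint speeds; "effort": joint torques, N m; "tool_pos": TCP position; "tool_rot": TCP orientation; "contact_force": force on the tool from outside, world axes, zero at the start; "wrist_torque": the same for the moment, N m; "opening": finger opening in m; "grip_force": force on a finger pad.
Only numpy, scipy, OpenCV 4.12 (cv2) and the standard library are available. Lean on these libraries where they do the work, as an engineer would, in place of code of your own. Each camera call takes 0.05 s, during which the arm holds its last target. There are 200 camera calls.

## Working session

There is one attempt and no reset: what is moved stays moved. The work goes in short steps, Python scripts to look and compute and a tool call to move; the robot and the scene stay as the last step left them, time stands still between calls to the robot, and variables do not carry over. Pictures are saved under pics/ and viewed, at most 10 in all, crops included, and the job is handed in when it is done.

Besides the shell and the picture viewer there is one more tool, called after ">>>" by a JSON object that holds its "method" and its "body", one argument or row to a line. servo_tool: Moves the arm, as the interface text tells. Its arguments: {"type":"object","properties":{"increments":{"type":"array"},"force":{"type":"number"}},"required":["increments"]}

```bash
mkdir -p pics; python3 - <<'E'
from station import *
import cv2
for n in ("scene","side"):
    cv2.imwrite(f"pics/{n}0.png",cv2.resize(get_image(n)[:,:,::-1],(784,588),interpolation=cv2.INTER_CUBIC))
    c=get_calibration(n);print(n,c)
o=get_obs();print(o)
E
```

```text
scene {'fx': 410.80624166752654, 'fy': 410.80624166752654, 'cx': 278.7377562851387, 'cy': 204.03456930315414, 'R': array([[-0.4626528 ,  0.88637209,  0.01723068],
       [ 0.52815821,  0.29118481, -0.79765927],
       [-0.71204023, -0.35993877, -0.60286217]]), 't': array([ 0.30462584, -0.19574669,  1.55473535])}
side {'fx': 462.0656008068186, 'fy': 462.0656008068186, 'cx': 283.0243550098323, 'cy': 212.7893550477737, 'R': array([[-0.92587167, -0.37741272, -0.01792465],
       [-0.26830414,  0.69012676, -0.67211453],
       [ 0.26603485, -0.61748254, -0.74023021]]), 't': array([0.46148673, 0.22639245, 1.08907902])}
{'t': 0.1, 'q': array([-1.19018973e-01,  5.33069731e-02,  1.61418880e+00, -2.81565941e-05,
        1.47600865e+00, -1.18991720e-01]), 'dq': array([-0.00127488, -0.00166231, -0.00317778, -0.00121539, -0.00096626,
        0.00043153]), 'effort': array([ 6.14647306e-04, -3.94903493e+01, -3.71363103e+01, -4.52310599e-05,
        3.99340541e-03, -4.17574097e-05]), 'tool_pos': array([6.24419313e-01, 5.01083938e-05, 2.30156783e-01]), 'tool_rot': array([-2.22041798e+00, -2.22036344e+00,  1.89002589e-03]), 'contact_force': array([-0.39290396,  0.25829219,  0.02670601]), 'wrist_torque': array([-0.03656183,  0.02237848, -0.00778805]), 'grip_force': 0.0, 'opening': 0.08544062103692007}
```

View pics/scene0.png

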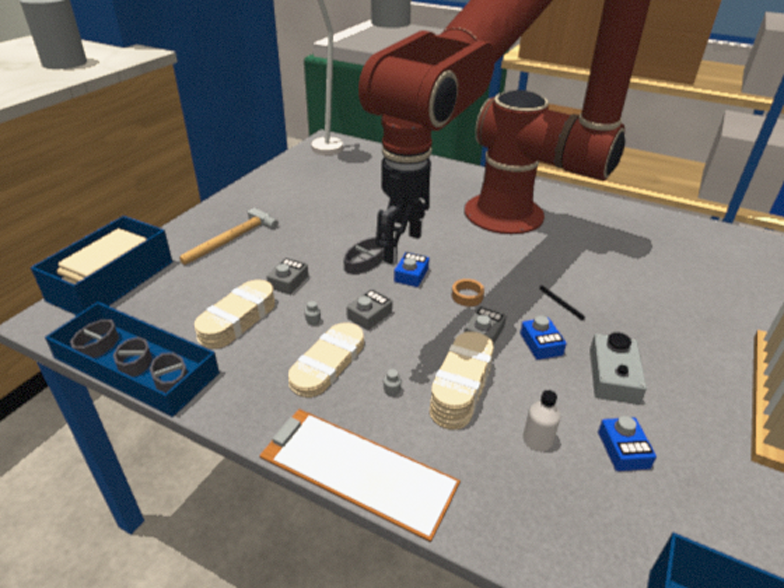

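View pics/side0.png

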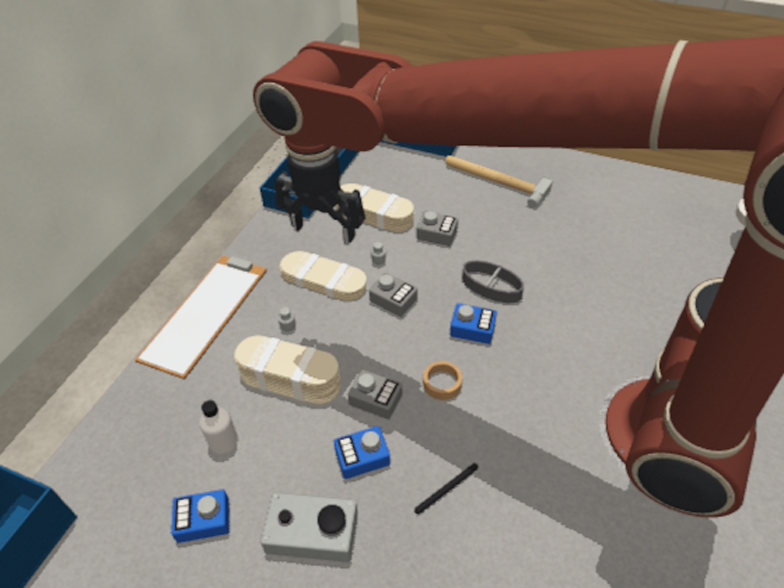

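Side view, upscaled by 1.4: the tall stack is at (288,370), its grey counter at (375,392) with the key at about (366,382), and the mushroom button at (331,519). Scene view: key at about (485,319), mushroom at (619,342). Next I'll enlarge crops of these.

```bash
cat > h.py <<'E'
from station import *
import cv2, numpy as np
def ray(n,uv):
    c=get_calibration(n);R=np.array(c["R"]);t=np.array(c["t"])
    d=R.T@np.array([(uv[0]-c["cx"])/c["fx"],(uv[1]-c["cy"])/c["fy"],1]);return -R.T@t,d
def onplane(n,uv,z):
    o,d=ray(n,uv);return o+d*(z-o[2])/d[2]
def tri(a,b):
    (o1,d1),(o2,d2)=a,b
    s=np.linalg.lstsq(np.c_[d1,-d2],o2-o1,rcond=None)[0]
    p,q=o1+s[0]*d1,o2+s[1]*d2;return (p+q)/2,np.linalg.norm(p-q)
E
python3 - <<'E'
from h import *
rows=[]
for n,cs in (("scene",((346,228),(442,244))),("side",((262,273),(236,371)))):
    im=get_image(n);cv2.imwrite(f"pics/raw_{n}.png",im[:,:,::-1])
    r=[]
    for u,v in cs:
        c=im[v-18:v+19,u-25:u+26,::-1]
        r.append(cv2.resize(cv2.convertScaleAbs(c,alpha=1.5),None,fx=7,fy=7,interpolation=cv2.INTER_NEAREST))
    rows.append(np.hstack(r))
m=np.vstack(rows);print(m.shape);cv2.imwrite("pics/mos.png",m)
for n,k,b in (("scene",(346,228),(442,244)),("side",(262,272),(236,371))):
    print(n,onplane(n,k,.052),onplane(n,b,.065))
E
```

```text
(518, 714, 3)
scene [0.50384254 0.12511287 0.052     ] [0.46008121 0.36838969 0.065     ]
side [0.50160402 0.12332182 0.052     ] [0.44813193 0.37133264 0.065     ]
```

View pics/mos.png

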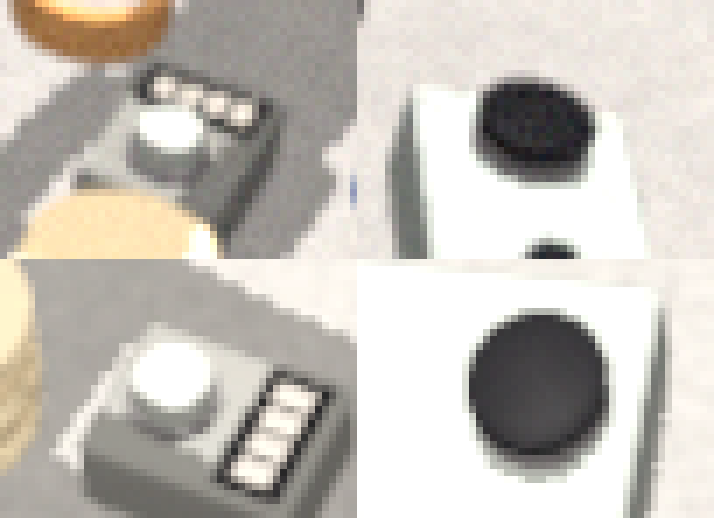

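The mosaic shows the key tops at mosaic (168,129) in the scene view and (172,371) in the side view. The mushroom tops are at (537,120) and (539,382). I'll convert these to full-image pixels and triangulate.

```bash
python3 - <<'E'
from h import *
np.set_printoptions(precision=4,suppress=True)
for nm,a,b,z in (("key",(344.5,227.9),(261.1,270.5),.052),("btn",(442.2,242.2),(236.5,369.5),.065)):
    print(nm,onplane("scene",a,z),onplane("side",b,z),tri(ray("scene",a),ray("side",b)))
# wheels centre (36mm plane) in side and small button, stack top far/near for axis checks
print("wheels",onplane("side",(237+(275/7)-.5,255+(435-259)/7-.5),.036))
print("small",onplane("side",(285/1.4,517/1.4),.057),onplane("scene",(622/1.4,370/1.4),.057))
print("stack c",onplane("side",(288/1.4,360/1.4),.06))
print("marker",[onplane("side",(u/1.4,v/1.4),.006) for u,v in((475,467),(418,510))])
print("bluekey",onplane("side",(370/1.4,438/1.4),.052))
from scipy.spatial.transform import Rotation as R
print(R.from_rotvec(get_obs()["tool_rot"]).as_matrix())
E
```

```text
key [0.5054 0.1214 0.052 ] [0.5054 0.1201 0.052 ] (array([0.5053, 0.1209, 0.0523]), np.float64(0.0010733005298608328))
btn [0.4527 0.3676 0.065 ] [0.4486 0.3681 0.065 ] (array([0.4493, 0.3675, 0.0624]), np.float64(0.0004712309599224447))
wheels [0.467  0.1216 0.036 ]
small [0.5135 0.3898 0.057 ] [0.5234 0.3869 0.057 ]
stack c [0.6452 0.1385 0.06  ]
marker [array([0.2853, 0.185 , 0.006 ]), array([0.3451, 0.2868, 0.006 ])]
bluekey [0.452  0.2226 0.052 ]
[[ 0.      1.     -0.0013]
 [ 1.     -0.      0.0002]
 [ 0.0002 -0.0013 -1.    ]]
```

Both points agree between the two views (about 1 mm ray gap, heights 52 and 62 mm). The key is 140 mm from the stack centre and the two buttons come out 71 mm apart, as they should. Next: shut the fingers and go above the key.

>>> {"method": "servo_tool", "body": {
  "increments": [
    [0,30,-30,0,0],
    [0,30,-30,0,0],
    [0,30,-30,0,0],
    [0,31,-29,0,0],
    [0,0,0,40,0],
    [0,0,0,40,0],
    [0,0,0,20,0],
    [0,0,0,0,0],
    [0,0,0,0,0]
  ],
  "force": 20
}}

```text
t: 1.32
tool_pos: [0.5072, 0.121, 0.133]
tool_rot: [2.221, 2.22, 0.003]
contact_force: [0.4, -0.0, -0.1]
opening: -0.0001
grip_force: 0.0
```

```bash
python3 - <<'E'
from h import *
o=get_obs();print(o["tool_pos"],o["tool_rot"],o["opening"],o["contact_force"],o["t"])
im=np.hstack([cv2.resize(get_image("side")[180:350,180:350,::-1],(390,390)),cv2.resize(get_image("wrist")[:,:,::-1],(400,390))])
cv2.imwrite("pics/a.png",im)
E
```

```text
[0.50720061 0.12099695 0.13299573] [2.22055943 2.22004167 0.00312623] -0.00010951942157220563 [ 0.36459078 -0.02606602 -0.14740913] 1.325
```

View pics/a.png

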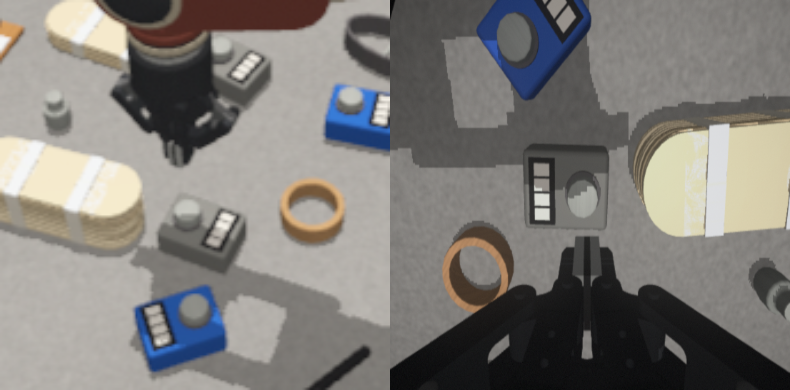

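The shut fingers are over the grey counter's key: in the wrist view, the key is at (583,195) and the finger line at about 587. Now I'll descend to just above it.

>>> {"method": "servo_tool", "body": {
  "increments": [
    [0,0,-2,30,0],
    [0,0,0,30,0],
    [0,0,0,10,0],
    [0,0,0,4,0],
    [0,0,0,0,0]
  ]
}}

```text
t: 2.05
tool_pos: [0.5049, 0.1211, 0.0585]
tool_rot: [2.221, 2.221, 0.002]
contact_force: [0.0, -0.4, 0.5]
opening: -0.0
grip_force: 0.0
```

>>> {"method": "servo_tool", "body": {
  "increments": [
    [0,0,0,4,0],
    [0,0,0,3,0],
    [0,0,0,2,0],
    [0,0,0,2,0],
    [0,0,0,1,0],
    [0,0,0,0,0]
  ]
}}

```text
t: 2.8
tool_pos: [0.5046, 0.1211, 0.0457]
tool_rot: [2.221, 2.221, 0.002]
contact_force: [2.5, -0.7, 2.9]
opening: -0.0001
grip_force: 1.5
```

>>> {"method": "servo_tool", "body": {
  "increments": [
    [0,0,0,1,0],
    [0,0,0,1,0],
    [0,0,0,0,0]
  ]
}}

```text
t: 3.18
tool_pos: [0.5046, 0.1211, 0.044]
tool_rot: [2.221, 2.221, 0.001]
contact_force: [1.0, -0.1, 5.9]
opening: -0.0001
grip_force: 2.9
```

>>> {"method": "servo_tool", "body": {
  "increments": [
    [0,0,0,1,0],
    [0,0,0,0,0],
    [0,0,0,0,0]
  ]
}}

```text
t: 3.55
tool_pos: [0.5047, 0.1211, 0.0439]
tool_rot: [2.221, 2.221, 0.001]
contact_force: [-0.9, -0.5, 11.4]
opening: 0.0002
grip_force: 5.5
```

The force rose to 11 N while the height held at 43.9 mm, so the key is fully down. I'll lift off and go above the mushroom button.

>>> {"method": "servo_tool", "body": {
  "increments": [
    [0,0,0,-4,0],
    [0,0,0,-8,0],
    [0,0,0,-30,0],
    [0,0,0,-60,0],
    [0,40,-9,0,0],
    [0,40,-9,0,0],
    [0,40,-9,0,0],
    [0,40,-9,0,0],
    [0,40,-9,0,0],
    [0,40,-9,0,0],
    [0,6,-1,0,0],
    [0,0,0,0,0]
  ]
}}

```text
t: 5.05
tool_pos: [0.4482, 0.3664, 0.1433]
tool_rot: [-2.221, -2.222, 0.004]
contact_force: [-0.1, 0.7, 0.5]
opening: -0.0001
grip_force: 0.0
```

```bash
python3 - <<'E'
from h import *
o=get_obs();print(o["tool_pos"],o["tool_rot"],o["contact_force"])
a=get_image("side");b=get_image("wrist")
old=cv2.imread("pics/raw_side.png")[:,:,::-1]
print("key region diff",np.abs(a[262:300,250:290].astype(int)-old[262:300,250:290]).mean())
cv2.imwrite("pics/b.png",np.hstack([cv2.resize(a[240:410,180:350,::-1],(390,390)),cv2.resize(b[:,:,::-1],(400,390))]))
E
```

```text
[0.44822909 0.36642436 0.14334804] [-2.22059846 -2.22217471  0.00406007] [-0.08208526  0.66145881  0.54393129]
key region diff 55.30219298245614
```

View pics/b.png

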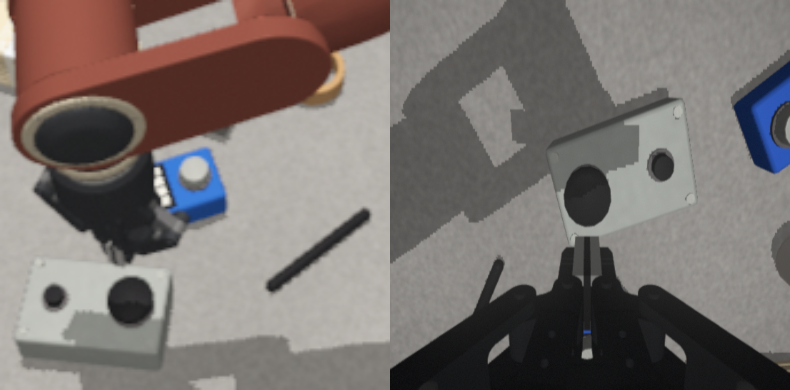

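The fingers are over the broad mushroom: in the wrist view it is at (587,195) and the finger line at 587. The key area in the side view is hidden by the arm, so I'll check it later. Descending.

>>> {"method": "servo_tool", "body": {
  "increments": [
    [0,1,1,30,0],
    [0,0,0,25,0],
    [0,0,0,12,0],
    [0,0,0,4,0],
    [0,0,0,0,0]
  ]
}}

```text
t: 5.78
tool_pos: [0.4505, 0.368, 0.0739]
tool_rot: [2.222, 2.221, 0.001]
contact_force: [-0.6, 0.1, 0.5]
opening: -0.0
grip_force: 0.0
```

>>> {"method": "servo_tool", "body": {
  "increments": [
    [0,0,0,3,0],
    [0,0,0,3,0],
    [0,0,0,3,0],
    [0,0,0,1,0],
    [0,0,0,0,0]
  ]
}}

```text
t: 6.4
tool_pos: [0.4501, 0.3681, 0.0636]
tool_rot: [2.221, 2.221, 0.001]
contact_force: [0.6, 0.0, 1.9]
opening: -0.0003
grip_force: 0.9
```

>>> {"method": "servo_tool", "body": {
  "increments": [
    [0,0,0,2,0],
    [0,0,0,2,0],
    [0,0,0,1,0],
    [0,0,0,1,0],
    [0,0,0,1,0],
    [0,0,0,0,0]
  ]
}}

```text
t: 7.15
tool_pos: [0.4502, 0.3682, 0.0579]
tool_rot: [2.221, 2.221, -0.0]
contact_force: [-4.2, -2.5, 11.7]
opening: -0.0
grip_force: 5.6
```

11.7 N at 57.9 mm, so the button is fully down. Drawing back.

>>> {"method": "servo_tool", "body": {
  "increments": [
    [0,0,0,-4,0],
    [0,0,0,-8,0],
    [0,0,0,-30,0],
    [0,0,0,-60,0],
    [0,0,0,-60,0],
    [0,0,0,-40,0],
    [0,-40,-20,0,0],
    [0,-40,-20,0,0],
    [0,-40,0,0,0],
    [0,-40,0,0,0],
    [0,0,0,0,0],
    [0,0,0,0,0]
  ]
}}

```text
t: 8.65
tool_pos: [0.4098, 0.2081, 0.2579]
tool_rot: [-2.221, -2.221, 0.001]
contact_force: [-0.1, 0.8, 0.5]
opening: 0.0001
grip_force: 0.0
```

>>> {"method": "servo_tool", "body": {
  "increments": [
    [0,-60,30,0,0],
    [0,-60,30,0,0],
    [0,-60,30,0,0],
    [0,-40,30,0,0],
    [0,0,0,0,0],
    [0,0,0,0,0]
  ]
}}

```text
t: 9.4
tool_pos: [0.5238, 0.0012, 0.2577]
tool_rot: [-2.219, -2.221, 0.001]
contact_force: [-0.7, -0.2, -0.2]
opening: 0.0
grip_force: 0.0
```

```bash
python3 - <<'E'
from h import *
o=get_obs();print(o["tool_pos"],o["contact_force"],o["t"])
a=get_image("side");b=get_image("scene")
cv2.imwrite("pics/c.png",np.hstack([a[200:420,130:400,::-1],b[180:400,250:520,::-1]]))
old=cv2.imread("pics/raw_side.png")[:,:,::-1]
d=np.abs(a.astype(int)-old).max(2)
print(d[255:290,245:290].mean(),d[350:405,185:258].mean())
E
```

```text
[0.5237861  0.00122459 0.25774298] [-0.71059204 -0.22307986 -0.23136688] 9.4
18.37968253968254 1.0906600249066003
```

View pics/c.png

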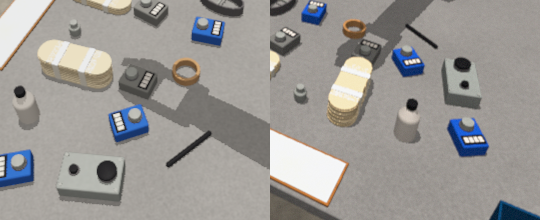

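Both views show the counter in its place with its key up, now in the arm's shadow, which explains the pixel difference there. The mushroom is up and nothing else looks shifted. Handing in.

```bash
python3 -c "from station import *;print(finish_job())"
```

```text
the job is handed in; nothing more can be done
None
```

I pressed the tall stack's counter key fully down and released it, then the broad call button likewise, drew the arm back, and handed the job in at about 9.5 s; peak force was about 12 N at the key and at the button.

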